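# Put the tester away behind the child-safe tilt-out front

### The job

Put the voltage tester away in the child-safe tilt-out bin: reach into the finger recess in the cabinet's top, hold the hidden safety catch down while you pull the front panel out by the strike behind it, and tip the panel forward past its balance point so that it stays open by itself. Lay the tester in the bin behind the panel, then ease the panel back upright, without slamming it, until it is fully home and the catch has snapped up and holds it. Leave the bulb, the roll of tape and the small carton where they are.

Things in the scene. Friction and masses are not known exactly. Their poses are not given: they have to be found in the camera images.
- bin_cabinet: Fixed cabinet, white with a grey front panel, 130 mm deep (x), 290 wide (y), 180 high. Origin: centre of its underside; its front faces its own -x. In its top, at the front and toward +y, is a finger recess open from above: x -48 to +28 mm, y +45 to +133 mm of this frame, bordered in front by the panel. The catch lies in it.
- tip_bin (a joint): Tilt (rad) of the front panel with the bin fixed behind it, about a hinge along its lower edge: 0 upright, fully home; 0.75 fully open, leaning to the cabinet's -x. Damped. It balances at about 0.2; beyond 0.3 it falls open and stays open; 1 to 3 N at the top edge move it. Below 0.2 it leans shut, but rests at 0.13 on the catch's nose until pushed home. With the catch up it gives only 0.025.
- safety_catch (a joint): Spring catch in the recess (rad): 0 up, 0.30 fully down. To free the panel press it to at least 0.12, about 6 mm down at the pad (5 N; bottomed at about 12 mm, 9 N), and hold it while the panel's top moves 15 mm; it springs up by itself. Pushing the panel home (3 to 10 N near its top) makes the strike ride over the nose, and the catch snaps up: no need to press it then.
- catch_pad (a point): Top centre of the catch's ribbed press pad, 42 mm (x) by 30 mm (y), 28 mm below the cabinet's top. The pad's front edge is 6 mm behind the strike, so a finger pressing the pad can then move toward the robot against the strike. The catch's nose in front of the strike is no higher than the pad.
- strike_bar (a point): Centre of the rear face of the steel strike on the panel's back: an upright plate 44 mm wide (y) and 27 mm high (closed: 143 to 170 mm above the worktop), 28 mm behind the panel's rear face; it moves with the panel. A finger in the recess behind it pulls the panel open by it. From its rear face to the rear edge of the recess are 50 mm.
- panel_top (a point): Middle of the front panel's top edge, on its front face; moves with the panel. Panel 286 mm wide, 172 mm high, 15 mm thick; its axes turn with it (-x is the outward normal of its front, z up along it).
- bin_floor (a point): Centre of the bin's inner floor; moves with the panel; axes as panel_top. Inside: 82 mm (x, panel's back to the low rear wall) by 244 mm (y); side walls 86 mm, rear wall 60 mm high. Fully open, the mouth between panel and cabinet is about 100 mm wide at 140 mm above the worktop; the strike juts 30 mm into it on the +y part, so go in at the middle or toward -y.
- bin_hinge (a point): Middle of the panel's hinge line (along the cabinet's y), 15 mm above the worktop, 163 mm below the panel's top edge, 7.5 mm behind its front face.
- voltage_tester: Voltage tester like a slim screwdriver, 150 mm long, lying on the worktop along its own y: thick hexagonal body (15 mm wide, 16 mm high, y -26 to +74 mm) and a thin metal blade toward -y. Origin: middle of its length, on the underside. About 30 g.
- tester_body (a point): Middle of the tester's thick body, 24 mm from its origin along its y, 8 mm above the underside: the place to grasp it across 15 mm.
- spare_bulb_1: Bystander: white reflector bulb standing on its face, 51 mm across, 58 mm high. Origin under its centre.
- tape_2: Bystander: roll of beige tape lying flat, 94 mm across, 25 mm high. Origin under its centre.
- clip_box: Bystander: small printed carton, 34 x 70 mm, 50 mm high. Origin under its centre.
Things that resemble listed ones, but are neither listed nor needed, are in the scene too. Of the things like the voltage_tester, leave any that is turquoise; of the rest the smaller one is meant.

How it is judged:
By the outcome, as a careful person would: the job done as asked, in the order asked, and still so for the second after the job is handed in, with the robot touching nothing.
It also fails if it takes over 72 s, if anything falls off the work surface, if the arm or the gripper's body presses on something with over 40 N, if the wrist force passes 120 N, or if a joint passes its speed limit or range.

### The arm

A 7-joint arm with a two-finger parallel gripper is mounted at the origin on a cart in front of the work surface, level with it; the furniture and walls round the work are solid. World frame = base frame: x ahead of the robot, y to its left, z up, the work surface at z = 0. Lengths are in m, angles in rad, forces in N, time in s.
With the tool pointing down it reaches from about 0.4 to 0.9 m from the base axis. Payload 5.6 kg.
Tool frame: the origin (TCP) lies midway between the tips of the shut fingers; the grasp point (between the pads) lies 19 mm behind it; z points along the fingers, y is the direction in which the jaws open and shut (so a half turn about z gives the same grasp; the last joint's range is limited). The gripper opens to 92 mm and grips with 3 to 60 N. Pads are 20 mm wide; open, the fingers measure 128 mm over their backs; the gripper's body (75 mm by 189 mm) begins 69 mm behind the grasp point.
Start: joints at [-1.379, 0.468, -0.012, 1.603, 0.006, 1.071, -0.056], TCP at [0.151, 0.632, 0.215] pointing down, gripper open.
Joint ranges: [-2.53, 2.53], [-0.31, 2.02], [-1.57, 1.55], [0.28, 2.44], [-1.29, 4.43], [0.15, 1.84], [-2.92, 2.92]. Speed limits (rad/s): [2.57, 2.57, 3.14, 3.14, 3.14, 3.14, 3.14].

### API

Orientations are given as a rotation vector (axis times angle).
In Python, from rig import ctrl, cams, ticket gives the robot as it stands. The module is installed in compiled form; this text tells all that it offers.
- The arm moves only by the tool servo_tool, never from a script. Its argument "series" is a list of rows, each a list of 2 entries, a list of its own where there are three numbers: the shift along the world's x, y, z in cm, then the turn about the world's z in rad. A call has 1 to 20 rows; each row shifts and turns the commanded pose from where the row before left it; what a row does not reach is not made up. A row lasts 1/8 s, in which the tool goes at most 62.5 mm and 10.7 degrees, less where a joint would pass 70% of its speed; a pose out of reach is approached as far as the arm can. A call with a gripper value outside its range is refused whole. "fingers" is the closure in counts, from 0 (fully open) to 255 (shut), set as the call begins (left out, the last holds). The fingers move at their own pace and stop on an object; "newtons" is the grip in N (left out, the last holds). Time passes only in rows, so rows that do not move let the fingers close. It gives the time, the measured TCP pose, the force and the opening at its end, in the units of the state.
- ctrl.get_state(): the state, without advancing time (a new reading comes with each control period).
- cams.read_camera(name): name is "scene" or "top" or "wrist"; returns (picture, depth): 384x512x3 uint8, blue, green, red; 384x512 float32, m along the optical axis (not along the pixel's ray), 0 where there is no reading.
- cams.calibration(name): a dict with "fx", "fy", "cx", "cy" (pixels), "pose" (4x4, takes a point from camera to world coordinates); the wrist camera has in their place "T_tool_cam" (4x4, takes a point from camera to tool coordinates, whose origin is the TCP and whose axes are the flange's). Camera axes: x right, y down, z forward; pixel columns grow to the right and rows downward; lengths in m; the calibration is good to about 2 mm. A picture is of the moment at which its call begins: read the wrist's pose just before it. calibration takes no time and is no camera call.
- ticket.close_job(): hands the job in, once; it reports no verdict.
Trained networks look in the newest picture that a camera, given by its name, has taken for a name from the list of things; names that differ only in an ending like _2 or _b are one class to them, and where a whole thing is asked for, a point or a joint stands for the part that bears it (a point fixed in the world has none). Each returns a list of dicts, best first, with "p" (0 to 1); they miss things now and then, are a little off and sometimes report something else, mostly with a low value. They report only what shows in the picture. A call takes as long as a camera call. They do not tell look-alikes from the thing itself.
- cams.find_in(label, camera): "at" ([column, row] as shares, 0 to 1, of the picture: columns of its width, rows of its height, amid what is visible of it).
- cams.mark_of(label, camera): "at" ([column, row] as shares, 0 to 1, of the picture: columns of its width, rows of its height: a listed point, or the origin of a listed thing).
The state is a dict: "time": time; "joint_pos": joint angles; "qd": joint speeds; "tau": joint torques, N m; "eef_pos": TCP position; "tool_rot": TCP orientation; "contact_force": force on the tool from outside, world axes, zero at the start; "moment": the same for the moment, N m; "width": finger opening in m.
Only numpy, scipy, OpenCV 4.12 (cv2) and the standard library are available. Lean on these libraries where they do the work, as an engineer would, in place of code of your own. Each camera call takes 0.05 s, during which the arm holds its last target.

## Working session

There is one attempt and no reset: what is moved stays moved. The work goes in short steps, Python scripts to look and compute and a tool call to move; the robot and the scene stay as the last step left them, time stands still between calls to the robot, and variables do not carry over. Pictures are saved under pics/ and viewed, and the job is handed in when it is done.

Besides the shell and the picture viewer there is one more tool, called as name([rows], argument=value, ...), one row to a line, values as JSON. servo_tool: Moves the arm, as the interface text tells. Its arguments: {"type":"object","properties":{"series":{"type":"array"},"fingers":{"type":"number"},"newtons":{"type":"number"}},"required":["series"]}

```bash
mkdir -p pics; ls; cat > h.py <<'E'
import numpy as np, cv2
from rig import ctrl, cams, ticket
from scipy.spatial.transform import Rotation as R
def pose(name):
    c=cams.calibration(name)
    if 'pose' in c: return c,np.array(c['pose'])
    s=ctrl.get_state(); T=np.eye(4); T[:3,:3]=R.from_rotvec(s['tool_rot']).as_matrix(); T[:3,3]=s['eef_pos']
    return c,T@np.array(c['T_tool_cam'])
def shot(name,fn=None):
    c,P=pose(name); im,d=cams.read_camera(name)
    if fn: cv2.imwrite('pics/'+fn+'.png',im)
    return im,d,c,P
def pt(u,v,z,c,P):
    return (P@np.array([(u-c['cx'])/c['fx']*z,(v-c['cy'])/c['fy']*z,z,1]))[:3]
def cloud(d,c,P):
    v,u=np.indices(d.shape); X=np.stack([(u-c['cx'])/c['fx']*d,(v-c['cy'])/c['fy']*d,d],-1)
    W=X@P[:3,:3].T+P[:3,3]; W[d==0]=np.nan; return W
def proj(p,c,P):
    q=np.linalg.inv(P)@np.append(p,1); return c['cx']+c['fx']*q[0]/q[2], c['cy']+c['fy']*q[1]/q[2]
E
python3 - <<'E'
from h import *
print(ctrl.get_state())
D={}
for n in ['scene','top','wrist']:
    im,d,c,P=shot(n,n+'0'); np.savez('/tmp/'+n+'0.npz',d=d,P=P,W=cloud(d,c,P)); 
    print(n,np.round(P,3).tolist(),c['fx'],c['cx'],c['cy'])
    W=cloud(d,c,P)
    for l in ['voltage_tester','bin_cabinet','catch_pad','strike_bar','panel_top','tester_body']:
        for r in cams.mark_of(l,n)[:3]:
            u,v=r['at'][0]*512,r['at'][1]*384
            if r['p']>.2: print(n,l,round(r['p'],2),int(u),int(v),np.round(W[min(int(v),383),min(int(u),511)],3))
print(ctrl.get_state()['time'])
E
```

```text
pics
{'time': 0.0, 'joint_pos': array([-1.37899472,  0.46838699, -0.01162955,  1.60358153,  0.00602465,
        1.07134928, -0.0563612 ]), 'qd': array([-0.00158345,  0.00164813,  0.0026942 , -0.00234731,  0.00064737,
        0.00013854,  0.00054994]), 'tau': array([ 8.18699773e-04, -5.20571744e+01, -1.22985186e-02, -2.43755203e+01,
       -5.66961779e-02,  1.68911414e-02,  1.40522511e-04]), 'eef_pos': array([0.15115251, 0.63161744, 0.21365139]), 'tool_rot': array([-3.68110515e-01, -3.11988070e+00,  2.65343070e-03]), 'contact_force': array([-0.25382753,  0.29208639, -0.05038505]), 'moment': array([-0.03554473,  0.00264867,  0.01076735]), 'width': 0.09180556496372974}
scene [[-0.898, -0.279, 0.341, 0.168], [-0.441, 0.572, -0.692, 0.97], [-0.002, -0.771, -0.637, 0.918], [0.0, 0.0, 0.0, 1.0]] 385.15584682403977 252.85389763040644 194.6056322653921
scene voltage_tester 0.91 189 272 [0.663 0.396 0.017]
scene voltage_tester 0.71 243 259 [0.543 0.28  0.016]
scene voltage_tester 0.63 281 234 [0.478 0.135 0.021]
scene bin_cabinet 0.77 271 167 [ 0.628 -0.116  0.081]
scene bin_cabinet 0.36 275 1
[... 652 characters left out ...]
.8818384563883
top voltage_tester 0.68 154 168 [ 0.662  0.403 -0.001]
top voltage_tester 0.64 250 228 [0.484 0.13  0.018]
top voltage_tester 0.57 196 207 [0.545 0.28  0.016]
top bin_cabinet 0.65 367 164 [ 0.623 -0.151  0.177]
top catch_pad 0.77 353 137 [ 0.698 -0.13   0.149]
top strike_bar 0.57 348 146 [ 0.67  -0.111  0.17 ]
top panel_top 0.96 382 176 [ 0.597 -0.191  0.158]
top tester_body 0.87 148 156 [0.693 0.415 0.021]
top tester_body 0.73 193 220 [0.509 0.288 0.016]
top tester_body 0.69 238 235 [0.466 0.164 0.018]
wrist [[0.233, 0.94, 0.251, 0.082], [0.973, -0.225, -0.06, 0.649], [0.0, 0.258, -0.966, 0.385], [0.0, 0.0, 0.0, 1.0]] 345.3954020612019 256.416133963077 189.46795384702995
1.05
```

```bash
python3 - <<'E'
import cv2
t=cv2.imread('pics/top0.png'); s=cv2.imread('pics/scene0.png')
cv2.imwrite('pics/top0b.png',cv2.resize(t[90:330,110:510],None,fx=2,fy=2,interpolation=cv2.INTER_CUBIC))
cv2.imwrite('pics/scene0b.png',cv2.resize(s,None,fx=1.5,fy=1.5))
E
```

```text
(no output)
```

View pics/top0b.png

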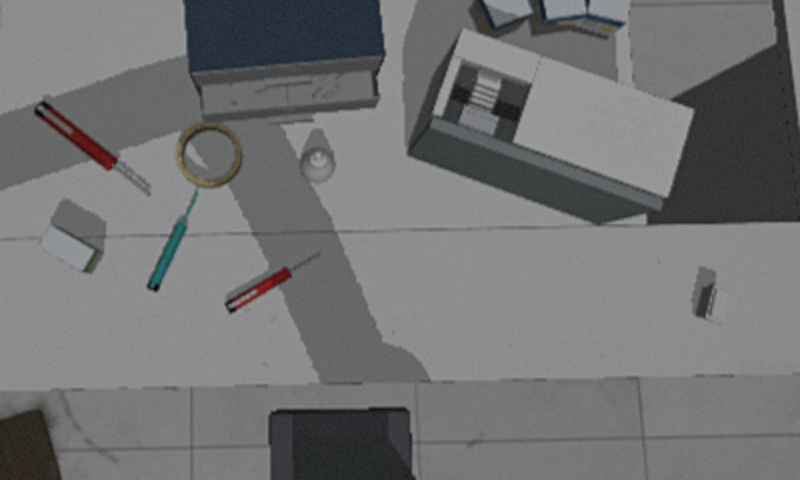

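View pics/scene0b.png

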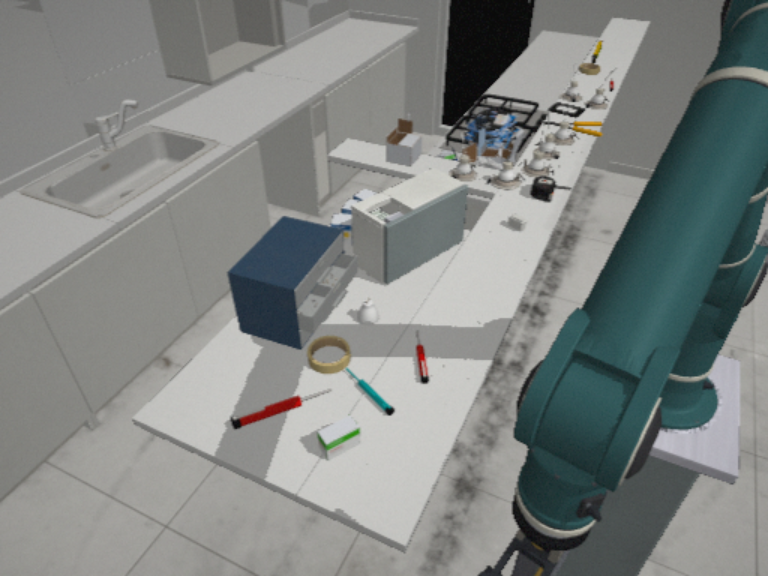

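```bash
python3 - <<'E'
from h import *
for n in ['top','scene']:
    W=np.load(f'/tmp/{n}0.npz')['W']
    im=cv2.imread(f'pics/{n}0.png')
    m=(abs(W[...,2]-0.18)<.008)&(W[...,0]>.5)&(W[...,0]<.95)&(W[...,1]<.1)&(W[...,1]>-.45)
    m=cv2.morphologyEx(m.astype(np.uint8),cv2.MORPH_OPEN,np.ones((2,2)))
    k,l,st,_=cv2.connectedComponentsWithStats(m); 
    print(n,st.tolist())
    i=1+np.argmax(st[1:,4]); p=W[l==i]
    r=cv2.minAreaRect((p[:,:2]*1000).astype(np.float32)); print('top rect',r,np.median(p[:,2])); print(cv2.boxPoints(r))
    # testers
    hsv=cv2.cvtColor(im,cv2.COLOR_BGR2HSV)
    mr=((hsv[...,0]<8)|(hsv[...,0]>172))&(hsv[...,1]>120)&(hsv[...,2]>60)
    mt=(hsv[...,0]>80)&(hsv[...,0]<100)&(hsv[...,1]>120)
    for nm,mm in (('red',mr),('turq',mt)):
        k,l,st,_=cv2.connectedComponentsWithStats(mm.astype(np.uint8))
        for i in range(1,k):
            if st[i,4]<40: continue
            p=W[l==i]; p=p[np.isfinite(p).all(1)]; p=p[(p[:,2]<.05)&(p[:,2]>-.02)]
            if len(p)<30: continue
            r=cv2.minAreaRect((p[:,:2]*1000).astype(np.float32)); print(nm,st[i].tolist(),'ctr',np.round(r[0],1),np.round(r[1],1),round(r[2],1),np.round(np.percentile(p[:,2],[5,50,95]),4))
E
```

```text
top [[0, 0, 512, 384, 189341], [287, 57, 2, 2, 4], [260, 57, 44, 65, 1773], [267, 59, 4, 4, 10], [259, 60, 7, 2, 14], [326, 105, 132, 91, 5466]]
top rect ((669.873779296875, -433.5126037597656), (184.0047607421875, 745.1166381835938), 12.770808219909668) nan
[[ 497.79272   -90.50787 ]
 [ 662.50195  -817.1919  ]
 [ 841.95483  -776.51733 ]
 [ 677.2456    -49.833313]]
red [132, 144, 36, 31, 236] ctr [685.6 412.7] [123.   19.7] 51.1 [0.0156 0.0211 0.024 ]
red [228, 224, 28, 20, 105] ctr [469.6 156.4] [12.7 86.7] 29.6 [0.0101 0.0153 0.0182]
turq [185, 201, 18, 34, 156] ctr [517.7 286.9] [11.6 98.6] 65.1 [0.0104 0.0159 0.0209]
scene [[0, 0, 512, 384, 194501], [235, 113, 78, 41, 1349], [177, 145, 53, 25, 758]]
top rect ((630.2845458984375, -341.11016845703125), (575.6138916015625, 172.77841186523438), 78.70466613769531) nan
[[ 489.197    -606.42175 ]
 [ 658.6287   -640.2632  ]
 [ 771.3721    -75.798584]
 [ 601.94037   -41.957153]]
red [278, 230, 6, 21, 65] ctr [469.1 156.8] [14.2 91.8] 29.4 [0.0136 0.0174 0.0209]
red [160, 264, 41, 20, 257] ctr [682.5 412.8] [121.7  20.5] 49.7 [0.0097 0.0206 0.0257]
turq [239, 253, 22, 21, 116] ctr [520.2 287. ] [12.7 99.2] 64.9 [0.0118 0.0183 0.0222]
```

```bash
python3 - <<'E'
from h import *
from scipy.optimize import minimize
for n in ['top','scene']:
    W=np.load(f'/tmp/{n}0.npz')['W']
    m=(abs(W[...,2]-0.18)<.008)&(W[...,0]>.5)&(W[...,0]<.95)&(W[...,1]<.1)&(W[...,1]>-.5)
    k,l,st,_=cv2.connectedComponentsWithStats(m.astype(np.uint8)); i=1+np.argmax(st[1:,4]); p=W[l==i]
    r=cv2.minAreaRect((p[:,:2]*1000).astype(np.float32)); print(n,st[i].tolist(),r,np.median(p[:,2])); print(cv2.boxPoints(r))
    # vertical front: fit plane
    m=(W[...,2]>.03)&(W[...,2]<.15)&(W[...,0]>.5)&(W[...,0]<.75)&(W[...,1]<-0.08)&(W[...,1]>-.33)
    q=W[m]
    for _ in range(4):
        A=np.c_[q[:,1:],np.ones(len(q))]; s=np.linalg.lstsq(A,q[:,0],rcond=None)[0]; e=q[:,0]-A@s; q=q[abs(e)<2*np.std(e)+.001]
    print('front x=%.3f y+%.3f z+%.4f'%tuple(s),len(q),np.std(e))
im=cv2.imread('pics/top0.png'); cv2.imwrite('pics/a.png',cv2.resize(im[95:205,310:470],None,fx=5,fy=5,interpolation=cv2.INTER_CUBIC))
im=cv2.imread('pics/top0.png'); cv2.imwrite('pics/b.png',cv2.resize(im[140:250,125:285],None,fx=5,fy=5,interpolation=cv2.INTER_CUBIC))
E
```

```text
top [324, 104, 133, 91, 5475] ((659.5723876953125, -207.144775390625), (290.7723083496094, 131.58741760253906), 68.1460189819336) 0.17945019552550945
[[ 544.388    -317.5916  ]
 [ 666.519    -366.57404 ]
 [ 774.7568    -96.69794 ]
 [ 652.6258    -47.715515]]
front x=0.625 y+-0.253 z+0.7613 1493 0.04094943337428008
scene [234, 112, 78, 42, 1358] ((662.3342895507812, -208.75387573242188), (295.4624938964844, 137.92449951171875), 68.06827545166016) 0.1822934686493839
[[ 543.185    -320.03625 ]
 [ 671.12787  -371.55127 ]
 [ 781.4836    -97.4715  ]
 [ 653.5407    -45.956482]]
front x=0.396 y+-0.000 z+0.6748 1137 0.001835106347987426
```

View pics/a.png

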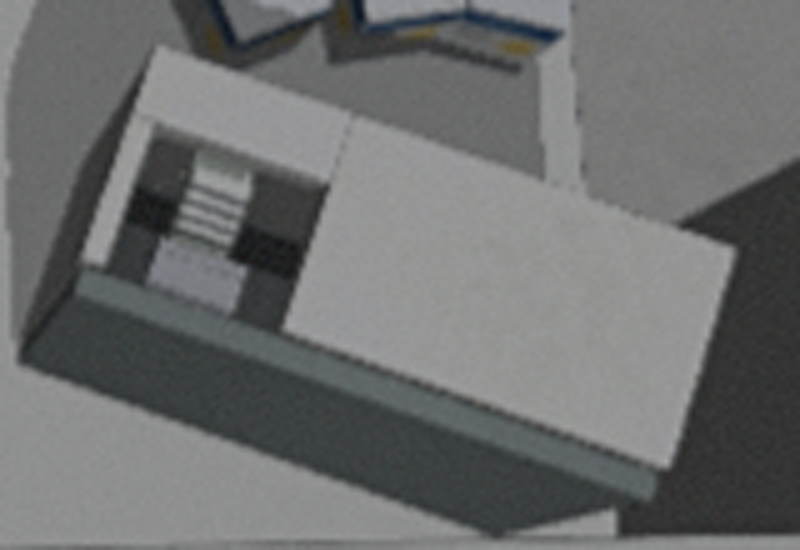

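View pics/b.png

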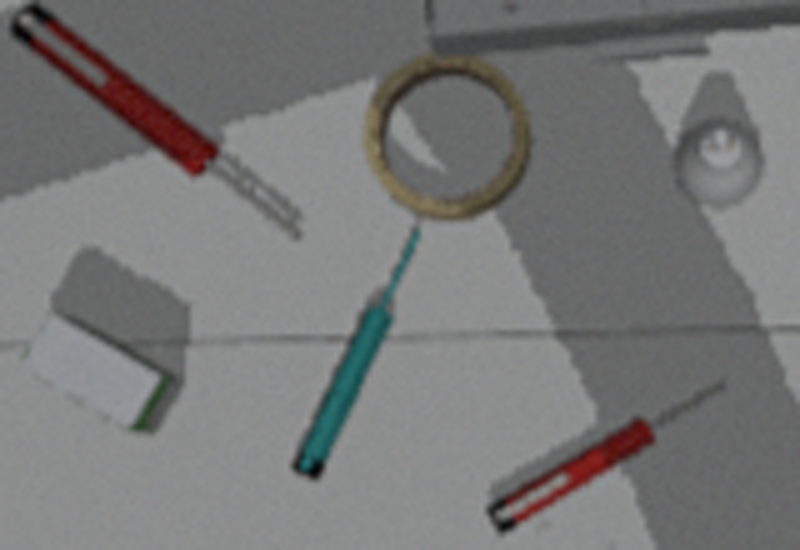

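servo_tool([
  [[0,0,4],0],
  [[2.2,-3.4,2],-0.06],
  [[2.2,-3.4,2],-0.06],
  [[2.2,-3.4,1],-0.06],
  [[2.2,-3.4,0],-0.06],
  [[2.2,-3.4,0],-0.06],
  [[2.2,-3.4,0],-0.06],
  [[2.2,-3.4,0],-0.06],
  [[2.2,-3.4,0],-0.06],
  [[2.2,-3.4,0],-0.06],
  [[2.2,-3.4,0],-0.06],
  [[2.2,-3.4,0],-0.06],
  [[2.2,-3.4,0],-0.06],
  [[2.2,-3.4,0],-0.06],
  [[2.2,-2.8,0],-0.05],
  [[0,0,0],0],
  [[0,0,0],0],
])

```text
time: 3.18
eef_pos: [0.4588, 0.1629, 0.3046]
tool_rot: [-1.593, -2.707, -0.0]
contact_force: [0.3, 0.1, -0.7]
width: 0.092
```

```bash
python3 - <<'E'
from h import *
im,d,c,P=shot('wrist','w1'); W=cloud(d,c,P)
for l in ['tester_body','voltage_tester']:
    for r in cams.mark_of(l,'wrist')[:3]:
        u,v=r['at'][0]*512,r['at'][1]*384; print(l,round(r['p'],2),int(u),int(v),np.round(W[int(v),int(u)],4))
hsv=cv2.cvtColor(im,cv2.COLOR_BGR2HSV)
m=((hsv[...,0]<8)|(hsv[...,0]>172))&(hsv[...,1]>120)&(hsv[...,2]>60)
m=cv2.morphologyEx(m.astype(np.uint8),cv2.MORPH_CLOSE,np.ones((5,5)))
k,l,st,_=cv2.connectedComponentsWithStats(m)
for i in range(1,k):
    if st[i,4]<150: continue
    p=W[l==i]; p=p[np.isfinite(p).all(1)]
    r=cv2.minAreaRect((p[:,:2]*1000).astype(np.float32)); print(st[i].tolist(),r,np.percentile(p[:,2],[5,50,95]))
# body mask by height
m=(W[...,2]>.007)&(W[...,2]<.03)&(abs(W[...,0]-.47)<.09)&(abs(W[...,1]-.15)<.1)
k,l,st,_=cv2.connectedComponentsWithStats(m.astype(np.uint8))
for i in range(1,k):
    if st[i,4]<150: continue
    p=W[l==i]; r=cv2.minAreaRect((p[:,:2]*1000).astype(np.float32)); print('h',st[i].tolist(),r,np.percentile(p[:,2],[5,50,95]))
E
```

```text
tester_body 0.84 263 158 [0.4703 0.1622 0.0164]
tester_body 0.74 342 89 [0.5144 0.2884 0.0184]
voltage_tester 0.84 261 170 [0.4759 0.1467 0.0168]
voltage_tester 0.78 484 76 [0.6599 0.3868 0.0224]
voltage_tester 0.69 348 107 [0.5343 0.2739 0.0135]
[457, 59, 55, 37, 982] ((670.1220703125, 391.7724609375), (73.76746368408203, 25.877050399780273), 47.60636901855469) [0.0127201  0.02066823 0.02312006]
[256, 129, 12, 66, 777] ((472.5255126953125, 154.64462280273438), (15.351094245910645, 93.05046844482422), 29.02800750732422) [0.01004291 0.01570924 0.01972473]
h [255, 120, 14, 107, 992] ((481.1566162109375, 140.35504150390625), (17.308223724365234, 149.14918518066406), 29.863590240478516) [0.00977189 0.01548207 0.01964933]
```

View pics/w1.png

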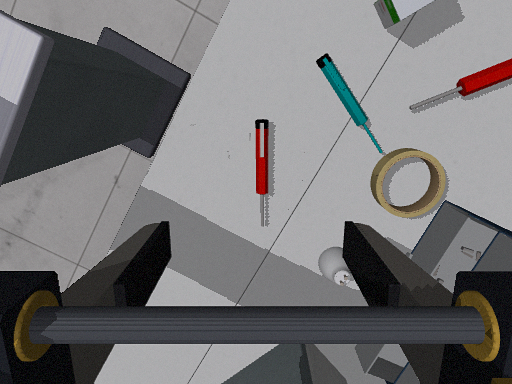

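servo_tool([
  [[1.5,-2.0,3],-0.06],
  [[1.8,-2.4,2],-0.07],
  [[1.8,-2.4,0],-0.07],
  [[1.8,-2.4,0],-0.07],
  [[1.8,-2.4,0],-0.07],
  [[1.8,-2.4,0],-0.07],
  [[1.8,-2.4,0],-0.07],
  [[1.8,-2.4,0],-0.07],
  [[1.8,-2.4,0],-0.07],
  [[1.8,-2.4,0],-0.07],
  [[1.8,-2.4,0],-0.07],
  [[1.8,-2.4,0],-0.07],
  [[1.8,-2.4,0],-0.058],
  [[0,0,0],0],
  [[0,0,0],0],
], fingers=255, newtons=20)

```text
time: 5.2
eef_pos: [0.6899, -0.1457, 0.3532]
tool_rot: [-2.602, -1.758, 0.002]
contact_force: [-0.1, -0.2, -0.1]
width: 0.0005
```

```bash
python3 - <<'E'
from h import *
s=ctrl.get_state(); print(s['eef_pos'],s['width'],s['time'],s['joint_pos'])
im,d,c,P=shot('wrist','w2'); W=cloud(d,c,P); np.savez('/tmp/w2.npz',W=W)
for l in ['catch_pad','strike_bar','panel_top','bin_cabinet']:
    for r in cams.mark_of(l,'wrist')[:2]:
        u,v=r['at'][0]*512,r['at'][1]*384; print(l,round(r['p'],2),int(u),int(v),np.round(W[int(min(v,383)),int(u)],4))
m=(abs(W[...,2]-0.18)<.006)&(W[...,0]>.5)&(W[...,0]<.85)&(W[...,1]<.1)&(W[...,1]>-.5)
k,l,st,_=cv2.connectedComponentsWithStats(m.astype(np.uint8)); i=1+np.argmax(st[1:,4]); p=W[l==i]
r=cv2.minAreaRect((p[:,:2]*1000).astype(np.float32)); print(st[i].tolist(),r,np.median(p[:,2])); print(cv2.boxPoints(r))
E
```

```text
[ 0.68992507 -0.14571611  0.35321705] 0.0004772384186446626 5.2 [-0.29097437  0.54279617  0.73373569  1.30847276 -0.35683858  1.42385583
  0.03959647]
catch_pad 0.92 257 148 [ 0.6982 -0.1271  0.1529]
strike_bar 0.71 230 152 [ 0.6721 -0.1181  0.172 ]
panel_top 0.81 194 234 [ 0.6029 -0.184   0.1795]
bin_cabinet 0.76 255 190 [ 0.6645 -0.2027  0.0201]
[203, 94, 117, 177, 9636] ((687.9860229492188, -163.2869110107422), (186.41079711914062, 113.17131805419922), 68.1160888671875) 0.18016131167301408
[[ 600.7377   -228.685   ]
 [ 705.754    -270.86703 ]
 [ 775.2344    -97.888824]
 [ 670.218     -55.706787]]
```

View pics/w2.png

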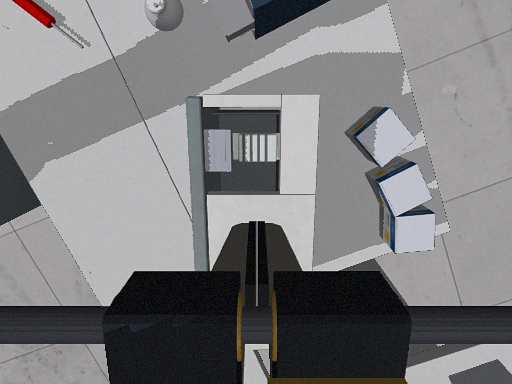

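```bash
python3 - <<'E'
from h import *
W=np.load('/tmp/w2.npz')['W']
C=np.array([.661,-.208]); yaw=-0.383; ex=np.array([np.cos(yaw),np.sin(yaw)]); ey=np.array([-ex[1],ex[0]])
for v in (143,148,156):
    print(v,[(u,)+tuple(np.round(1000*np.array([(W[v,u,:2]-C)@ex,(W[v,u,:2]-C)@ey,W[v,u,2]])).astype(int)) for u in range(184,324,3)])
u=262; print([(v,)+tuple(np.round(1000*np.array([(W[v,u,:2]-C)@ex,(W[v,u,:2]-C)@ey,W[v,u,2]])).astype(int)) for v in range(90,200,4)])
u=222; print([(v,)+tuple(np.round(1000*np.array([(W[v,u,:2]-C)@ex,(W[v,u,:2]-C)@ey,W[v,u,2]])).astype(int)) for v in range(90,200,4)])
E
```

```text
143 [(184, np.int64(-107), np.int64(74), np.int64(-1)), (187, np.int64(-102), np.int64(74), np.int64(-1)), (190, np.int64(-62), np.int64(98), np.int64(179)), (193, np.int64(-60), np.int64(97), np.int64(178)), (196, np.int64(-57), np.int64(98), np.int64(179)), (199, np.int64(-54), np.int64(97), np.int64(177)), (202, np.int64(-51), np.int64(97), np.int64(177)), (205, np.int64(-49), np.int64(97), np.int64(171)), (208, np.int64(-46), np.int64(97), np.int64(171)), (211, np.int64(-43), np.int64(97), np.int64(170)), (214, np.int64(-40), np.int64(97), np.int64(171)), (217, np.int64(-37), np.int64(96), np.int64(170)), (220, np.int64(-33), np.int64(97), np.int64(171)), (223, np.int64(-30), np.int64(96), np.int64(170)), (226, np.int64(-27), np.int64(97), np.int64(172)), (229, np.int64(-24), np.int64(97), np.int64(172)), (232, np.int64(-22), np.int64(94), np.int64(153)), (235, np.int64(-20), np.int64(93), np.int64(140)), (238, np.int64(-16), np.int64(94), np.int64(151)), (241, np.int64(-13), np.int64(94), np.int64(153)), (244, np.int64(-10), np.int64(94), np.int64(154)), (247, np.int64(-6), np.i
[... 8342 characters left out ...]
32), np.int64(89), np.int64(169)), (154, np.int64(-32), np.int64(85), np.int64(170)), (158, np.int64(-32), np.int64(81), np.int64(171)), (162, np.int64(-32), np.int64(77), np.int64(171)), (166, np.int64(-32), np.int64(73), np.int64(171)), (170, np.int64(-32), np.int64(68), np.int64(170)), (174, np.int64(-48), np.int64(31), np.int64(19)), (178, np.int64(-48), np.int64(25), np.int64(19)), (182, np.int64(-48), np.int64(18), np.int64(19)), (186, np.int64(-48), np.int64(12), np.int64(20)), (190, np.int64(-49), np.int64(6), np.int64(20)), (194, np.int64(-32), np.int64(45), np.int64(179)), (198, np.int64(-32), np.int64(41), np.int64(180))]<stdin>:5: RuntimeWarning: invalid value encountered in cast
```

servo_tool([
  [[0.8,1.9,0],0],
  [[0,0,-5],0],
  [[0,0,-5],0],
  [[0,0,-4],0],
  [[0,0,-3],0],
  [[0,0,-1.5],0],
  [[0,0,0],0],
  [[0,0,-0.5],0],
  [[0,0,-0.3],0],
  [[0,0,0],0],
])

```text
time: 6.7
eef_pos: [0.6984, -0.1269, 0.162]
tool_rot: [2.603, 1.759, 0.001]
contact_force: [0.1, -0.1, -0.1]
width: 0.0004
```

servo_tool([
  [[0,0,-0.5],0],
  [[0,0,-0.4],0],
  [[0,0,-0.3],0],
  [[0,0,-0.3],0],
  [[0,0,-0.3],0],
  [[0,0,0],0],
])

```text
time: 7.45
eef_pos: [0.6987, -0.127, 0.145]
tool_rot: [2.602, 1.759, 0.002]
contact_force: [-2.6, 0.1, 9.2]
width: 0.0003
```

servo_tool([
  [[-0.37,0.15,0],0],
  [[-0.37,0.15,0],0],
  [[-0.28,0.11,0],0],
  [[-0.28,0.11,0],0],
  [[0,0,0],0],
])

```text
time: 8.07
eef_pos: [0.6876, -0.1227, 0.1456]
tool_rot: [2.599, 1.756, 0.006]
contact_force: [2.4, -0.4, 6.0]
width: 0.0004
```

servo_tool([
  [[-0.28,0.11,-0.1],0],
  [[-0.28,0.11,0],0],
  [[-0.28,0.11,0],0],
  [[-0.28,0.11,0],0],
  [[0,0,0],0],
])

```text
time: 8.7
eef_pos: [0.6759, -0.118, 0.1441]
tool_rot: [2.6, 1.757, 0.005]
contact_force: [2.3, -0.4, 5.8]
width: 0.0004
```

```bash
python3 - <<'E'
from h import *
im,d,c,P=shot('scene'); cv2.imwrite('pics/s3.png',cv2.resize(im[80:230,200:350],None,fx=4,fy=4,interpolation=cv2.INTER_CUBIC))
im,d,c,P=shot('top'); cv2.imwrite('pics/t3.png',cv2.resize(im[95:205,310:470],None,fx=4,fy=4,interpolation=cv2.INTER_CUBIC))
E
```

```text
(no output)
```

View pics/s3.png

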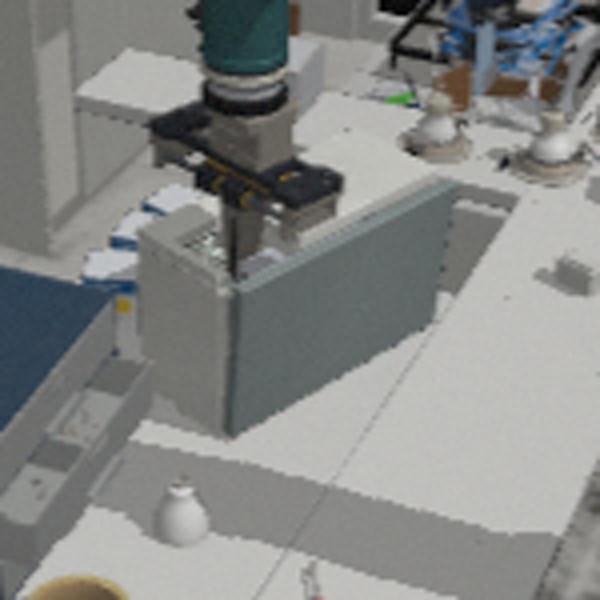

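View pics/t3.png

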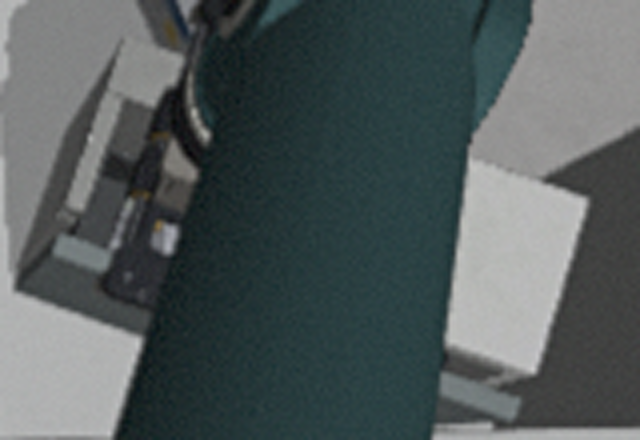

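servo_tool([
  [[-0.28,0.11,0],0],
  [[-0.28,0.11,0.1],0],
  [[-0.37,0.15,0.1],0],
  [[-0.37,0.15,0.1],0],
  [[-0.37,0.15,0.1],0],
  [[-0.46,0.19,0],0],
  [[-0.46,0.19,0],0],
  [[-0.46,0.19,0],0],
  [[-0.46,0.19,0],0],
  [[-0.46,0.19,0],0],
  [[0,0,0],0],
  [[0,0,0],0],
])

```text
time: 10.3
eef_pos: [0.6345, -0.1011, 0.1467]
tool_rot: [2.603, 1.759, 0.0]
contact_force: [0.3, 0.4, 0.8]
width: 0.0001
```

```bash
python3 - <<'E'
from h import *
im,d,c,P=shot('scene'); cv2.imwrite('pics/s4.png',cv2.resize(im[80:230,200:350],None,fx=4,fy=4,interpolation=cv2.INTER_CUBIC))
E
```

```text
(no output)
```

View pics/s4.png

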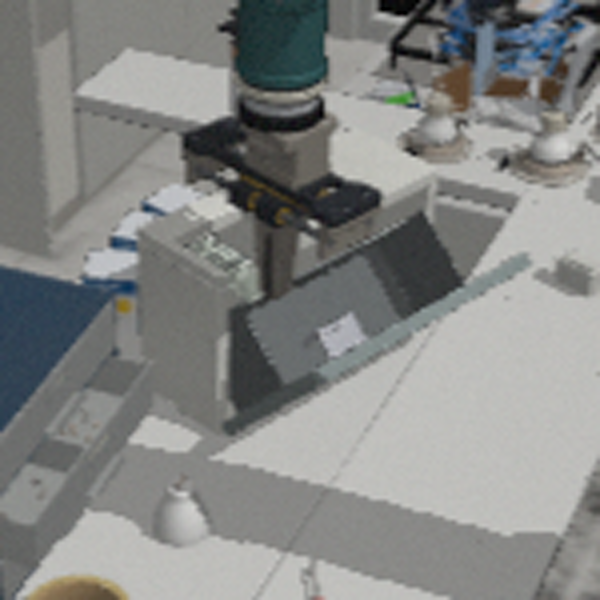

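servo_tool([
  [[0,0,5],0],
  [[0,0,6],0],
  [[0,0,5],0],
  [[-1.5,2.2,1],0.08],
  [[-1.5,2.4,0],0.09],
  [[-1.5,2.4,0],0.09],
  [[-1.5,2.4,0],0.09],
  [[-1.5,2.4,0],0.09],
  [[-1.5,2.4,0],0.09],
  [[-1.5,2.4,0],0.09],
  [[-1.5,2.4,0],0.09],
  [[-1.5,2.4,0],0.09],
  [[-1.5,2.4,0],0.09],
  [[-1.5,2.4,0],0.09],
  [[0,0,0],0],
], fingers=100)

```text
time: 12.22
eef_pos: [0.468, 0.1635, 0.3165]
tool_rot: [-1.459, -2.781, -0.0]
contact_force: [0.1, -1.2, 0.4]
width: 0.0559
```

```bash
python3 - <<'E'
from h import *
s=ctrl.get_state(); print(s['eef_pos'],s['tool_rot'],s['width'],s['time'])
im,d,c,P=shot('wrist'); W=cloud(d,c,P)
m=(W[...,2]>.007)&(W[...,2]<.03)&(abs(W[...,0]-.47)<.09)&(abs(W[...,1]-.15)<.1)
k,l,st,_=cv2.connectedComponentsWithStats(m.astype(np.uint8))
for i in range(1,k):
    if st[i,4]<150: continue
    p=W[l==i]; r=cv2.minAreaRect((p[:,:2]*1000).astype(np.float32)); print('h',st[i].tolist(),r,np.percentile(p[:,2],[5,50,95]))
im,d,c,P=shot('top','t4'); W=cloud(d,c,P); np.savez('/tmp/t4.npz',W=W)
cv2.imwrite('pics/t4b.png',cv2.resize(im[85:225,310:490],None,fx=4,fy=4,interpolation=cv2.INTER_CUBIC))
E
```

```text
[0.4680243  0.163548   0.31648834] [-1.45942832e+00 -2.78141852e+00 -2.92213588e-04] 0.055889467356016194 12.225
h [247, 116, 18, 105, 974] ((480.6114196777344, 140.3991241455078), (17.1943416595459, 149.59603881835938), 29.63968849182129) [0.00942466 0.01524257 0.0195897 ]
```

View pics/t4b.png

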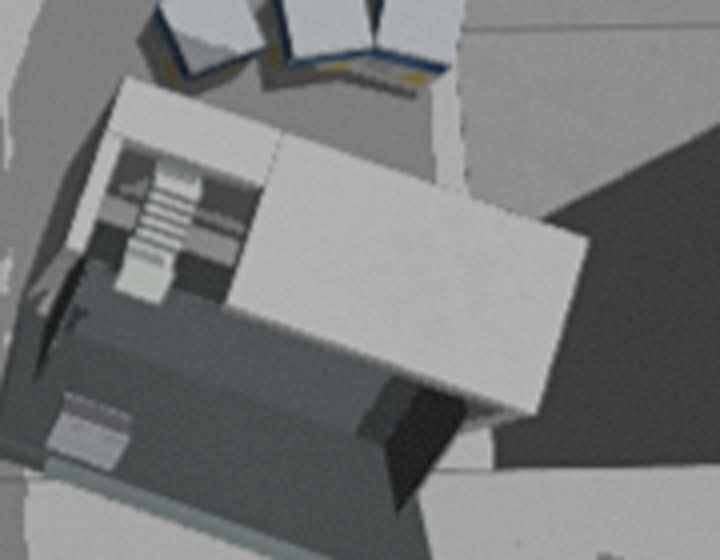

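servo_tool([
  [[0.1,-0.2,-3],-0.087],
  [[0,0,-6],0],
  [[0,0,-6],0],
  [[0,0,-6],0],
  [[0,0,-5],0],
  [[0,0,-3],0],
  [[0,0,-1.5],0],
  [[0,0,-0.5],0],
  [[0,0,0],0],
])

```text
time: 13.45
eef_pos: [0.4712, 0.1589, 0.0073]
tool_rot: [1.588, 2.71, 0.002]
contact_force: [-0.2, 0.9, 0.5]
width: 0.0559
```

servo_tool([
  [[0,0,-0.2],0],
  [[0,0,0],0],
  [[0,0,0],0],
  [[0,0,0],0],
  [[0,0,0],0],
  [[0,0,0],0],
], fingers=255, newtons=20)

```text
time: 14.2
eef_pos: [0.4704, 0.159, 0.0047]
tool_rot: [-1.588, -2.711, -0.0]
contact_force: [0.1, 1.3, 2.6]
width: 0.0146
```

servo_tool([
  [[0,0,2],0],
  [[0,0,4],0],
  [[0,0,0],0],
])

```text
time: 14.58
eef_pos: [0.4722, 0.1597, 0.0667]
tool_rot: [1.587, 2.708, 0.007]
contact_force: [1.1, 0.6, -0.5]
width: 0.0144
```

```bash
python3 - <<'E'
from h import *
im,d,c,P=shot('wrist','w5')
W=np.load('/tmp/t4.npz')['W']
C=np.array([.661,-.208]); yaw=-0.383; ex=np.array([np.cos(yaw),np.sin(yaw)]); ey=np.array([-ex[1],ex[0]])
X=(W[...,:2]-C)@ex*1000; Y=(W[...,:2]-C)@ey*1000; Z=W[...,2]*1000
for y0 in (-60,-10,40):
    m=(abs(Y-y0)<5)&(X>-220)&(X<-30)
    o=np.argsort(X[m]); print(y0,[(int(a),int(b)) for a,b in zip(X[m][o],Z[m][o])][::3])
E
```

```text
-60 [(-219, 0), (-217, 0), (-216, 0), (-213, 0), (-211, 1), (-210, 0), (-207, 0), (-204, 0), (-202, 0), (-200, 0), (-196, 0), (-194, 0), (-191, -4), (-189, -3), (-188, 2), (-186, 2), (-183, 0), (-181, -1), (-178, 0), (-176, 3), (-174, 0), (-173, 131), (-172, 0), (-171, 133), (-170, -3), (-169, 133), (-169, 1), (-168, 136), (-167, 135), (-166, 136), (-165, 1), (-164, -1), (-163, 0), (-161, 136), (-161, 0), (-159, 131), (-158, 0), (-157, 0), (-156, 130), (-155, 129), (-154, 128), (-153, 127), (-151, 128), (-149, 125), (-146, 118), (-144, 118), (-141, 117), (-139, 113), (-137, 112), (-134, 108), (-132, 105), (-129, 101), (-127, 99), (-124, 94), (-121, 92), (-118, 89), (-117, 89), (-114, 86), (-111, 83), (-109, 83), (-107, 77), (-104, 74), (-102, 73), (-98, 67), (-94, 62), (-92, 60), (-89, 60), (-87, 60), (-84, 53), (-82, 52), (-79, 49), (-76, 44), (-73, 42), (-68, 35), (-65, 32), (-62, 29), (-58, 25), (-55, 22), (-53, 24), (-51, 27), (-49, 171), (-49, 24), (-48, 174), (-48, 166), (-47, 29), (-46, 35), (-45, 179), (-44, 31), (-44, 178), (-43, 181), (-42, 40), (-41, 32), (-40, 34), (-40, 
[... 1943 characters left out ...]
), (-132, 105), (-130, 103), (-128, 100), (-125, 96), (-122, 94), (-120, 91), (-117, 87), (-115, 85), (-112, 81), (-110, 80), (-108, 78), (-106, 77), (-103, 73), (-100, 73), (-97, 65), (-96, 66), (-92, 60), (-89, 58), (-85, 54), (-82, 51), (-78, 49), (-74, 40), (-71, 38), (-68, 35), (-64, 30), (-61, 29), (-58, 26), (-54, 23), (-53, 25), (-51, 28), (-50, 169), (-49, 175), (-49, 172), (-49, 173), (-48, 179), (-47, 29), (-46, 181), (-45, 179), (-45, 181), (-43, 178), (-43, 181), (-41, 32), (-41, 38), (-40, 39), (-39, 176), (-39, 35), (-38, 180), (-37, 43), (-36, 179), (-36, 42), (-35, 179), (-35, 124), (-34, 118), (-33, 42), (-33, 126), (-32, 124), (-32, 179), (-31, 180), (-31, 45), (-30, 121)]
```

View pics/w5.png

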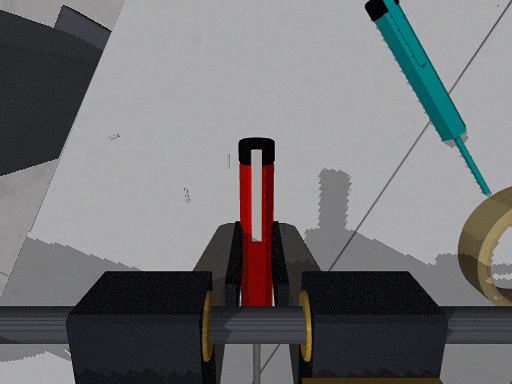

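servo_tool([
  [[0,0,6],0],
  [[0,0,6],0],
  [[0,0,6],0],
  [[0.8,-2.7,0],-0.07],
  [[0.8,-2.7,0],-0.07],
  [[0.8,-2.7,0],-0.07],
  [[0.8,-2.7,0],-0.07],
  [[0.8,-2.7,0],-0.07],
  [[0.8,-2.7,0],-0.07],
  [[0.8,-2.7,0],-0.07],
  [[0.8,-2.7,0],-0.07],
  [[0.8,-2.7,0],-0.07],
  [[0.8,-2.7,0],-0.07],
  [[0.8,-2.7,0],-0.07],
  [[0.8,-2.7,0],-0.07],
  [[0.3,-1.3,0],-0.054],
  [[0,0,0],0],
  [[0,0,0],0],
])

```text
time: 16.88
eef_pos: [0.5693, -0.177, 0.2443]
tool_rot: [-2.602, -1.759, -0.0]
contact_force: [-0.9, -0.2, -0.4]
width: 0.0141
```

```bash
python3 - <<'E'
from h import *
s=ctrl.get_state(); print(s['eef_pos'],s['tool_rot'],s['width'],s['time'])
im,d,c,P=shot('wrist','w6')
E
```

```text
[ 0.56926052 -0.17700356  0.24429633] [-2.60162777e+00 -1.75921370e+00 -1.86232355e-05] 0.0141201359934168 16.875
```

View pics/w6.png

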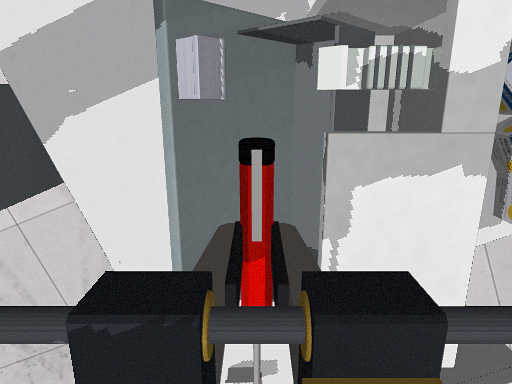

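servo_tool([
  [[0.1,0,-4],0],
  [[0,0,-4],0],
  [[0,0,-3],0],
  [[0,0,-2],0],
  [[0,0,-1],0],
  [[0,0,0],0],
])

```text
time: 17.68
eef_pos: [0.5705, -0.1779, 0.1046]
tool_rot: [-2.603, -1.758, 0.0]
contact_force: [0.9, 0.0, 0.1]
width: 0.0145
```

servo_tool([
  [[0,0,-0.2],0],
  [[0,0,-0.2],0],
  [[0,0,0],0],
])

```text
time: 18.05
eef_pos: [0.5705, -0.178, 0.1009]
tool_rot: [2.603, 1.758, 0.001]
contact_force: [-0.2, 0.6, -0.7]
width: 0.0144
```

```bash
python3 - <<'E'
from h import *
s=ctrl.get_state(); print(s['eef_pos'],s['contact_force'],s['width'],s['time'])
im,d,c,P=shot('scene'); cv2.imwrite('pics/s7.png',cv2.resize(im[80:230,200:350],None,fx=4,fy=4,interpolation=cv2.INTER_CUBIC))
E
```

```text
[ 0.57054271 -0.17802401  0.10089223] [-0.22721535  0.62154353 -0.66253194] 0.014399432326842815 18.05
```

View pics/s7.png

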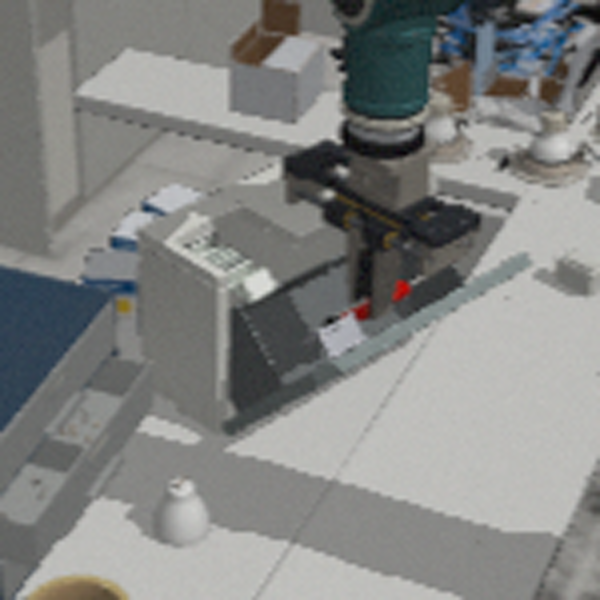

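servo_tool([
  [[0,0,0],0],
  [[0,0,0],0],
  [[0,0,0],0],
  [[0,0,0],0],
], fingers=185)

```text
time: 18.6
eef_pos: [0.5704, -0.178, 0.1006]
tool_rot: [2.604, 1.758, -0.0]
contact_force: [-0.0, -0.5, 0.4]
width: 0.0255
```

servo_tool([
  [[0,0,2],0],
  [[0,0,5],0],
  [[0,0,6],0],
  [[0,0,4],0],
  [[0,0,0],0],
])

```text
time: 19.23
eef_pos: [0.5721, -0.1792, 0.2753]
tool_rot: [2.6, 1.755, 0.009]
contact_force: [-0.5, 0.0, -0.6]
width: 0.0256
```

```bash
python3 - <<'E'
from h import *
s=ctrl.get_state(); print(s['eef_pos'],s['contact_force'],s['width'],s['time'])
im,d,c,P=shot('wrist','w8')
im,d,c,P=shot('scene'); cv2.imwrite('pics/s8.png',cv2.resize(im[80:230,200:350],None,fx=4,fy=4,interpolation=cv2.INTER_CUBIC))
E
```

```text
[ 0.57207634 -0.17921236  0.27532515] [-0.49830903  0.04257418 -0.63807191] 0.025645553508035886 19.225
```

View pics/w8.png

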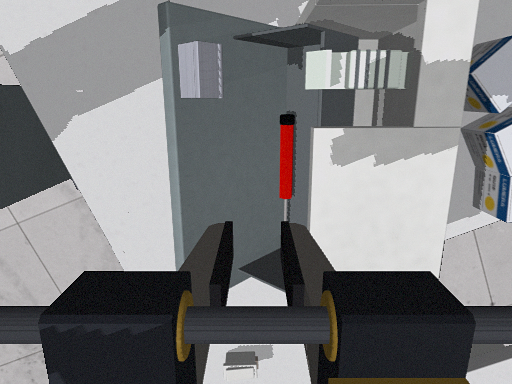

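View pics/s8.png

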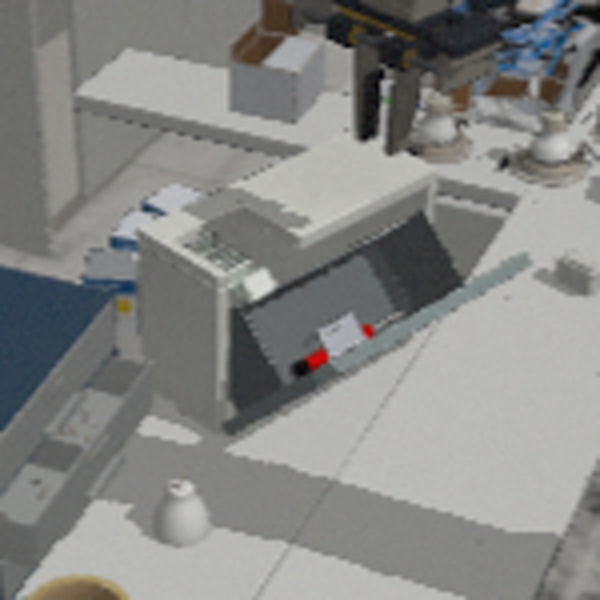

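servo_tool([
  [[-3,1.2,0],0],
  [[-4.4,1.75,0],0],
  [[-4.4,1.75,0],0],
  [[0,0,-4],0],
  [[0,0,-5],0],
  [[0,0,-4],0],
  [[0,0,-3.3],0],
  [[0,0,0],0],
], fingers=255)

```text
time: 20.32
eef_pos: [0.4495, -0.1308, 0.1052]
tool_rot: [-2.601, -1.755, 0.01]
contact_force: [-0.2, 0.4, 0.2]
width: 0.0002
```

servo_tool([
  [[0.9,-0.37,0.2],0],
  [[0.9,-0.37,0],0],
  [[0.9,-0.37,0],0],
  [[0.46,-0.19,0],0],
  [[0.46,-0.19,0],0],
  [[0.46,-0.19,0],0],
  [[0.46,-0.19,0.1],0],
  [[0.46,-0.19,0.1],0],
  [[0,0,0],0],
])

```text
time: 21.45
eef_pos: [0.4847, -0.1439, 0.11]
tool_rot: [-2.57, -1.737, 0.027]
contact_force: [-49.0, 20.2, 50.7]
width: 0.0003
```

```bash
python3 - <<'E'
from h import *
im,d,c,P=shot('scene'); cv2.imwrite('pics/s9.png',cv2.resize(im[80:230,200:350],None,fx=4,fy=4,interpolation=cv2.INTER_CUBIC))
E
```

```text
(no output)
```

View pics/s9.png

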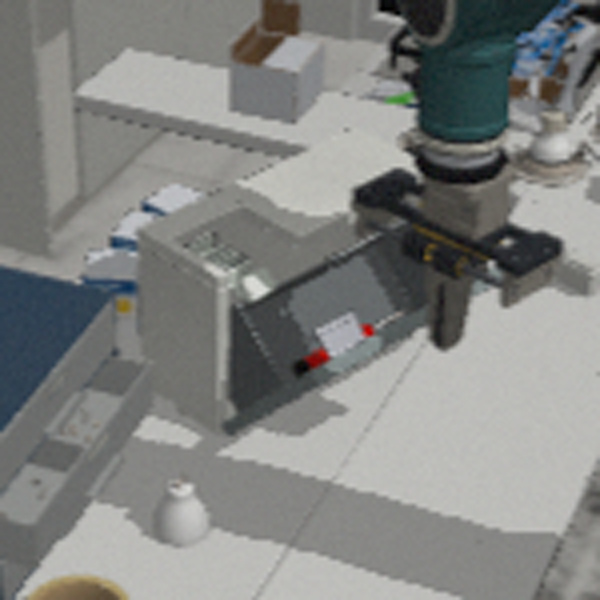

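servo_tool([
  [[-0.9,0.37,0],0],
  [[-0.9,0.37,0],0],
  [[-0.9,0.37,0],0],
  [[-0.9,0.37,0],0.1],
  [[0,0,0],0.17],
  [[0,0,0],0.17],
  [[0,0,0],0.17],
  [[0,0,0],0.17],
  [[0,0,0],0.17],
  [[0,0,0],0.17],
  [[0,0,0],0.17],
  [[0,0,0],0.17],
  [[0,0,0],0.11],
  [[0,0,0],0],
])

```text
time: 23.25
eef_pos: [0.4668, -0.1372, 0.1117]
tool_rot: [0.602, 3.082, -0.0]
contact_force: [-0.0, -0.5, -0.2]
width: 0.0002
```

```bash
python3 - <<'E'
from h import *
im,d,c,P=shot('scene'); cv2.imwrite('pics/s10.png',cv2.resize(im[80:230,200:350],None,fx=4,fy=4,interpolation=cv2.INTER_CUBIC))
W=cloud(d,c,P)
s=ctrl.get_state();C=np.array([.661,-.208]); yaw=-0.383; ex=np.array([np.cos(yaw),np.sin(yaw)]); ey=np.array([-ex[1],ex[0]])
print((s['eef_pos'][:2]-C)@ex,(s['eef_pos'][:2]-C)@ey,s['contact_force'],s['joint_pos'])
X=(W[...,:2]-C)@ex*1000; Y=(W[...,:2]-C)@ey*1000; Z=W[...,2]*1000
# finger widths near tool
for z in range(112,230,8):
    m=(abs(Z-z)<4)&(X>-290)&(X<-185)&(abs(Y)<70)
    if m.sum(): print(z,m.sum(),X[m].min().round(),X[m].max().round(),Y[m].min().round(),Y[m].max().round())
m=(abs(Y+60)<4)&(X>-185)&(X<-100); print(X[m].min(),Z[m].max())
E
```

```text
-0.2067021443884171 -0.006895562462547258 [ 0.20683665 -0.23416999 -0.16999448] [-0.1114411   0.34950807  0.39050938  2.10272617 -0.19827037  0.72276655
  1.59144425]
112 2 -214.0 -211.0 -10.0 -8.0
120 11 -215.0 -198.0 -16.0 6.0
128 15 -215.0 -197.0 -19.0 6.0
136 19 -219.0 -197.0 -18.0 9.0
144 14 -217.0 -197.0 -18.0 9.0
152 21 -218.0 -196.0 -20.0 11.0
160 15 -218.0 -195.0 -25.0 12.0
168 23 -218.0 -193.0 -23.0 12.0
176 17 -218.0 -202.0 -20.0 13.0
184 17 -218.0 -201.0 -22.0 14.0
192 3 -217.0 -214.0 4.0 13.0
200 4 -221.0 -204.0 17.0 25.0
208 16 -238.0 -207.0 -32.0 24.0
216 51 -239.0 -208.0 -62.0 68.0
224 96 -238.0 -188.0 -69.0 67.0
-181.74579050828456 6.235818284735961
```

View pics/s10.png

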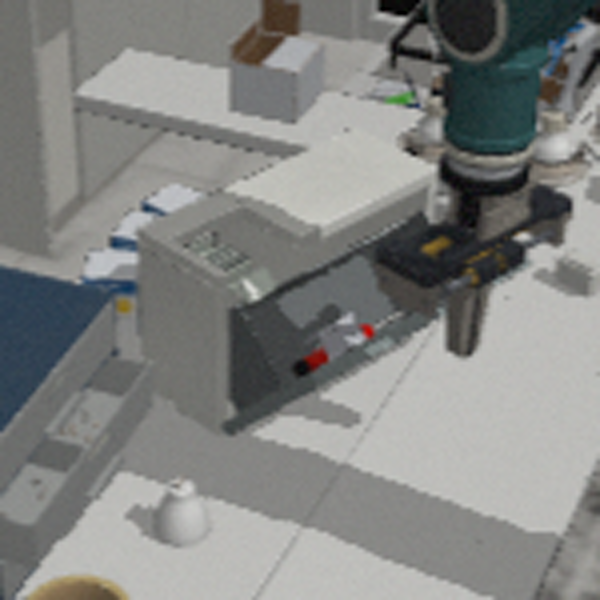

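servo_tool([
  [[0.93,-0.37,0],0],
  [[0.74,-0.3,0],0],
  [[0.46,-0.19,0.2],0],
  [[0.28,-0.11,0.3],0],
  [[0.28,-0.11,0.3],0],
  [[0,0,0],0],
])

```text
time: 24.05
eef_pos: [0.4934, -0.1477, 0.1199]
tool_rot: [0.599, 3.083, 0.0]
contact_force: [-2.1, 0.5, -0.2]
width: 0.0008
```

servo_tool([
  [[0.46,-0.19,0.3],0],
  [[0.46,-0.19,0.3],0],
  [[0.46,-0.19,0.3],0],
  [[0.46,-0.19,0.3],0],
  [[0.46,-0.19,0.3],0],
  [[0.46,-0.19,0.2],0],
  [[0.46,-0.19,0.2],0],
  [[0.46,-0.19,0.2],0],
  [[0,0,0],0],
])

```text
time: 25.18
eef_pos: [0.5308, -0.1633, 0.1407]
tool_rot: [0.599, 3.083, -0.001]
contact_force: [-1.0, 0.4, 0.1]
width: 0.0003
```

```bash
python3 - <<'E'
from h import *
im,d,c,P=shot('scene'); cv2.imwrite('pics/s11.png',cv2.resize(im[80:230,200:350],None,fx=4,fy=4,interpolation=cv2.INTER_CUBIC))
E
```

```text
(no output)
```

View pics/s11.png

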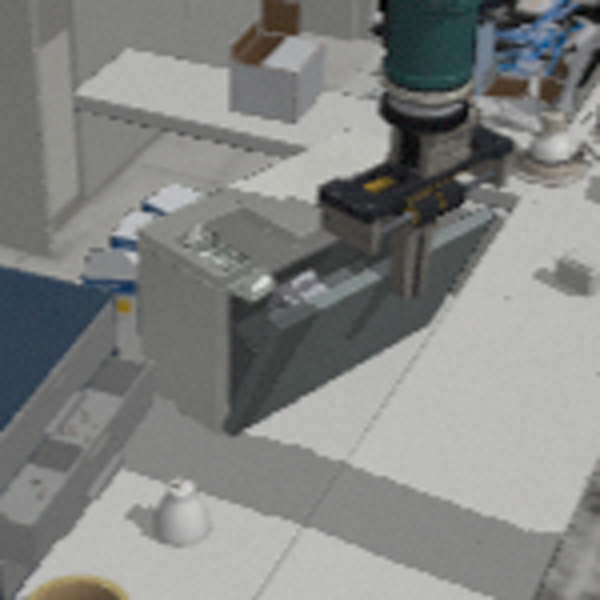

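servo_tool([
  [[0.37,-0.15,0.1],0],
  [[0.37,-0.15,0.1],0],
  [[0.37,-0.15,0],0],
  [[0.37,-0.15,0],0],
  [[0.28,-0.11,0],0],
  [[0.28,-0.11,0],0],
  [[0.28,-0.11,0],0],
  [[0.28,-0.11,0],0],
  [[0.28,-0.11,0],0],
  [[0.28,-0.11,0],0],
  [[0,0,0],0],
  [[0,0,0],0],
])

```text
time: 26.72
eef_pos: [0.5616, -0.1754, 0.1425]
tool_rot: [-0.599, -3.084, -0.0]
contact_force: [-1.0, -0.2, 0.8]
width: 0.0003
```

servo_tool([
  [[0.19,-0.07,0],0],
  [[0.19,-0.08,0],0],
  [[0.19,-0.07,0],0],
  [[0.19,-0.08,0],0],
  [[0.19,-0.07,0],0],
  [[0.19,-0.08,0],0],
  [[0,0,0],0],
])

```text
time: 27.6
eef_pos: [0.5732, -0.18, 0.1426]
tool_rot: [0.599, 3.084, 0.0]
contact_force: [-0.7, 0.4, 0.4]
width: 0.0005
```

servo_tool([
  [[0.19,-0.07,0],0],
  [[0.19,-0.08,0],0],
  [[0.19,-0.07,0],0],
  [[0,0,0],0],
])

```text
time: 28.1
eef_pos: [0.5792, -0.1823, 0.1426]
tool_rot: [0.599, 3.083, -0.0]
contact_force: [0.7, 0.3, 0.0]
width: 0.0005
```

```bash
python3 - <<'E'
from h import *
im,d,c,P=shot('scene'); cv2.imwrite('pics/s12.png',cv2.resize(im[80:230,200:350],None,fx=4,fy=4,interpolation=cv2.INTER_CUBIC))
E
```

```text
(no output)
```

View pics/s12.png

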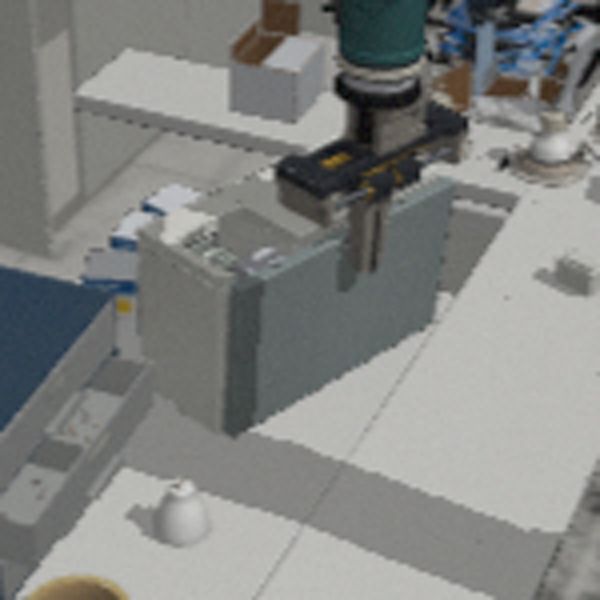

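servo_tool([
  [[0.19,-0.07,0],0],
  [[0.19,-0.08,0],0],
  [[0.19,-0.07,0],0],
  [[0,0,0],0],
])

```text
time: 28.65
eef_pos: [0.5847, -0.1844, 0.1426]
tool_rot: [0.599, 3.084, -0.0]
contact_force: [-0.4, 0.2, 0.2]
width: 0.0002
```

servo_tool([
  [[0.19,-0.07,0],0],
  [[0.19,-0.08,0],0],
  [[0,0,0],0],
])

```text
time: 29.02
eef_pos: [0.5881, -0.1857, 0.1425]
tool_rot: [-0.599, -3.083, -0.0]
contact_force: [-1.6, 1.0, 0.3]
width: 0.0003
```

servo_tool([
  [[0.09,-0.04,0],0],
  [[0.09,-0.04,0],0],
  [[0,0,0],0],
])

```text
time: 29.4
eef_pos: [0.5882, -0.1858, 0.1426]
tool_rot: [-0.598, -3.08, -0.002]
contact_force: [-7.0, 3.7, 6.3]
width: 0.0007
```

servo_tool([
  [[0.09,-0.04,0],0],
  [[0.09,-0.04,0],0],
  [[0,0,0],0],
])

```text
time: 29.78
eef_pos: [0.5881, -0.1857, 0.1425]
tool_rot: [-0.597, -3.075, -0.004]
contact_force: [-13.1, 5.2, 11.1]
width: 0.0005
```

servo_tool([
  [[-0.3,0.12,0],0],
  [[-1.5,0.6,0],0],
  [[-3,1.2,0],0],
  [[-3,1.2,2],0],
  [[0,0,5],0],
  [[0,0,5],0],
  [[0,0,4],0],
  [[0,0,0],0],
])

```text
time: 30.78
eef_pos: [0.516, -0.1571, 0.3061]
tool_rot: [0.598, 3.076, 0.001]
contact_force: [0.2, -0.2, 0.4]
width: 0.0004
```

```bash
python3 - <<'E'
from h import *
s=ctrl.get_state(); print(s['eef_pos'],s['time'],s['joint_pos'])
C=np.array([.661,-.208]); yaw=-0.383; ex=np.array([np.cos(yaw),np.sin(yaw)]); ey=np.array([-ex[1],ex[0]])
for n in ('top','scene'):
    im,d,c,P=shot(n); a=(im[95:205,310:470] if n=='top' else im[80:230,200:350]); cv2.imwrite('pics/%s13.png'%n,cv2.resize(a,None,fx=4,fy=4,interpolation=cv2.INTER_CUBIC))
    W=cloud(d,c,P); W0=np.load(f'/tmp/{n}0.npz')['W']
    for w in (W0,W):
        X=(w[...,:2]-C)@ex*1000; Y=(w[...,:2]-C)@ey*1000; Z=w[...,2]*1000
        m=(abs(Z-177)<6)&(X<-52)&(X>-120)&(abs(Y)<140); print(n,'top edge',m.sum(),np.percentile(X[m],[5,50]) if m.sum() else 0)
        m=(abs(Z-120)<40)&(X<-50)&(X>-120)&(abs(Y)<140); print('face', m.sum(),np.median(X[m]) if m.sum() else 0)
        m=(X>-12)&(X<22)&(abs(Y-89)<10)&(Z>120); print('pad z',m.sum(),np.median(Z[m]) if m.sum() else 0)
        m=(X>-80)&(X<-20)&(abs(Y-89)<18)&(abs(Z-170)<4); print('strike X',m.sum(),np.percentile(X[m],[10,50,90]) if m.sum() else 0)
E
```

```text
[ 0.51604704 -0.1571012   0.30610294] 30.775 [-0.15180192  0.18917179  0.4481904   1.79604554 -0.09006388  1.16795739
  1.51081602]
top top edge 784 [-66.34936669 -60.21278692]
face 981 -66.02709246916909
pad z 110 152.31222649583847
strike X 173 [-48.9439493  -37.66522867 -26.48773455]
top top edge 312 [-66.38511348 -60.32546178]
face 537 -66.20338250220931
pad z 111 152.04973528148847
strike X 175 [-59.13180998 -38.09261654 -26.75398146]
scene top edge 231 [-66.4468068  -62.39012891]
face 904 -63.76774758218278
pad z 18 155.57102077270312
strike X 37 [-65.38290359 -37.95361677 -23.79497436]
scene top edge 227 [-66.56396396 -62.41063514]
face 915 -63.75046710624317
pad z 18 155.33811406055915
strike X 36 [-64.93462838 -38.02606138 -26.00002478]
```

View pics/top13.png

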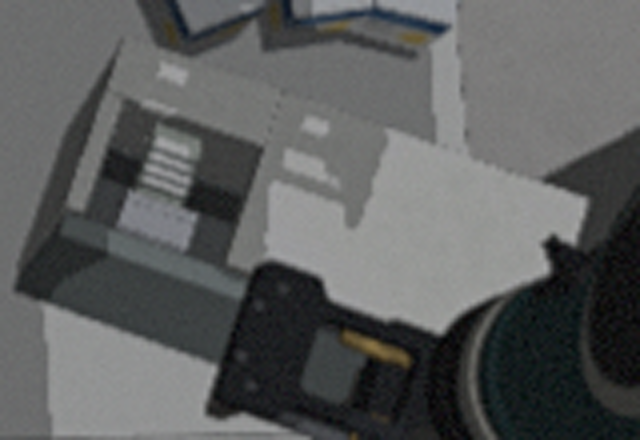

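View pics/scene13.png

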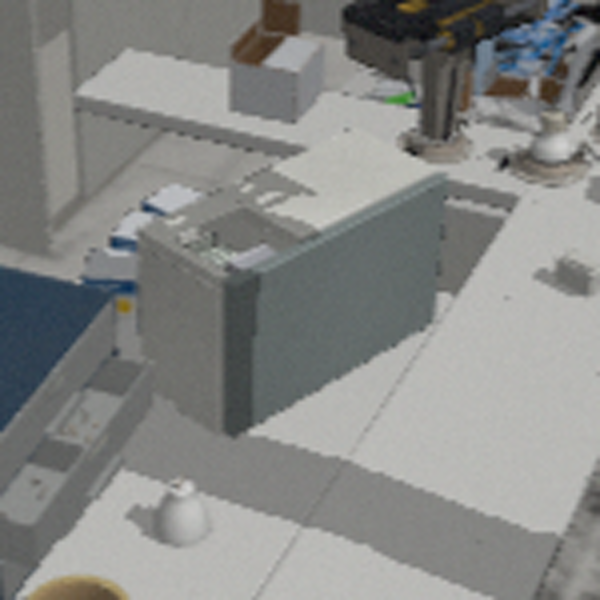

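servo_tool([
  [[-2,2,2],0],
  [[-2,3,0],0],
  [[-1,3,0],0],
  [[0,2,0],0],
  [[0,0,0],0],
  [[0,0,0],0],
  [[0,0,0],0],
  [[0,0,0],0],
])

```text
time: 31.88
eef_pos: [0.4639, -0.0569, 0.3224]
tool_rot: [-0.601, -3.083, 0.0]
contact_force: [-0.1, 0.6, 0.7]
width: 0.0003
```

```bash
python3 - <<'E'
from h import *
a=cv2.imread('pics/scene0.png')
im,d,c,P=shot('scene'); 
for n,f in (('bulb','spare_bulb_1'),('tape','tape_2'),('box','clip_box')): print(n,[ (np.round(r['at'],3),round(r['p'],2)) for r in cams.find_in(f,'scene')[:1]])
df=cv2.absdiff(a,im).max(2); cv2.imwrite('pics/f14.png',np.hstack([im,cv2.cvtColor(np.minimum(df*3,255),cv2.COLOR_GRAY2BGR)])[::1,::1][:, :1024] if 0 else cv2.resize(np.hstack([im,cv2.cvtColor(cv2.convertScaleAbs(df,alpha=3),cv2.COLOR_GRAY2BGR)]),(800,300)))
W=cloud(d,c,P); C=np.array([.661,-.208]); yaw=-0.383; ex=np.array([np.cos(yaw),np.sin(yaw)]); ey=np.array([-ex[1],ex[0]])
W0=np.load('/tmp/scene0.npz')['W']; ok=np.isfinite(W[...,2])&np.isfinite(W0[...,2])
for nm,x,y in (('panel',.60,-.19),):
    pass
print('time',ctrl.get_state()['time'],ctrl.get_state()['contact_force'])
E
```

```text
bulb [(array([0.476, 0.546]), 0.44)]
tape [(array([0.421, 0.6  ]), 0.63)]
box [(array([0.438, 0.758]), 0.73)]
time 32.075 [-0.4258611   0.53424095 -0.36136582]
```

View pics/f14.png

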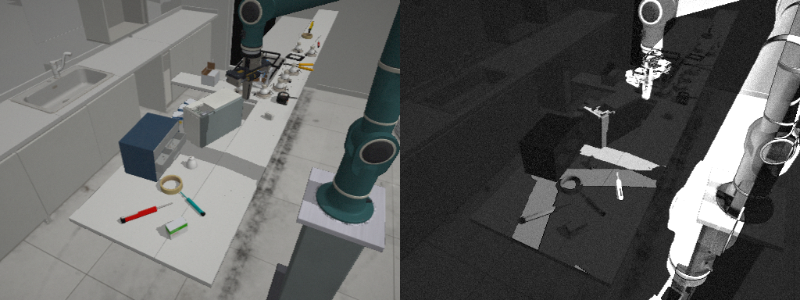

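Only shadows, the arm and the removed tester differ from the first picture. The panel is home and the catch is up, so I am handing in.

```bash
python3 -c "
from rig import ticket; print(ticket.close_job())"
```

```text
the job is handed in; nothing more can be done
None
```

The voltage tester is in the bin, the panel is fully shut, and the job was handed in at about 32 s.

**What I did:**
- I pressed the catch, pulled the panel by the strike until it stayed open by itself, and laid the small red tester in the bin. It was released about 2 cm above the panel's back and slid down into the corner of the bin.
- I then pushed the panel slowly home until it met a firm stop.

**Last checks:**
- **Panel:** its face and top edge are within about 0.2 mm of where they stood at the start, with the robot clear.
- **Catch:** the pad is back at its starting height of 152 mm, so the catch is up. I did not tug the panel to prove the catch holds.
- **Tester:** I last saw it in the bin before the panel closed; it cannot be seen now.
- **Bystanders:** comparing the scene picture with the first one shows no change to the bulb, tape, carton or the two other testers. Only shadows, the arm and the removed tester differ.

**What went wrong:** on my first try at closing, the fingers jammed on the panel's top edge, and the wrist read about 73 N. The contact appeared to be on the fingers, not the gripper's body, but I could not confirm that against the 40 N limit. I backed off, turned the tool a quarter turn and closed it with 1 to 2 N. The press against the stop at the end read up to about 18 N.

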